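Close a split gearbox housing on its dowels and hold it shut

ROBOT

A 7-joint arm with a two-finger parallel gripper is mounted at the origin on the work surface. World frame = base frame: x ahead of the robot, y to its left, z up, the work surface at z = 0. Lengths are in m, angles in rad, forces in N, time in s.
With the tool pointing down it reaches from about 0.4 to 0.85 m from the base axis. Payload 4.5 kg.
Tool frame: the origin (TCP) lies between the finger pads; the fingertips stand 11 mm ahead of it and the grasp point (between the pads) lies 8 mm behind it (r.nose_length is the distance from the TCP to the fingertips, in m); z points along the fingers, y is the line along which they close (so a half turn about z gives the same grasp; the last joint's range is limited). The gripper opens to 88 mm and grips with 3 to 60 N. Pads are 18 mm wide; open, the fingers measure 123 mm over their backs; the gripper's body (75 mm by 187 mm) begins 45 mm behind the grasp point.
Start: joints at [1.163, 0.689, -0.195, 1.565, 0.157, 0.902, -0.215], TCP at [0.267, -0.565, 0.25] pointing down, gripper open.
Joint ranges: [-3.01, 3.01], [-0.46, 2.08], [-1.47, 1.51], [0.13, 2.56], [-1, 4.14], [0.04, 2.09], [-2.66, 2.66]. Speed limits (rad/s): [2.57, 2.57, 3.14, 3.14, 3.14, 3.14, 3.14].

INTERFACE

Orientations are given as a unit quaternion [x, y, z, w].
In Python, from plant import get_state, snapshot, camera_model, r gives the robot as it stands.
- The arm moves only by the shell command python3 -m inch 'ROWS' [FORCE]. ROWS is text: rows parted by semicolons, each of 7 numbers parted by spaces: the opening, from -1 (shut) to 1 (fully open), then the shift along the tool's x, y, z in m, then the turn, a rotation vector about the tool's x, y, z in rad. A call has 1 to 20 rows; each row shifts and turns the commanded pose from where the row before left it, along the tool's axes as they then stand; what a row does not reach is not made up. A row lasts 1/12 s, in which the tool goes at most 41.7 mm and 7.16 degrees, less where a joint would pass 70% of its speed; a pose out of reach is approached as far as the arm can. A call is refused whole if a number of a shift passes 0.0417 or a number of a turn 0.125, either way. A call with a gripper value outside its range is refused whole. The fingers move at their own pace and stop on an object; FORCE is the grip in N (left out, the last holds). Time passes only in rows, so rows that do not move let the fingers close. It gives the time, the measured TCP pose, the force, the opening and the grip force at its end, in the units of the state.
- get_state(): the state, without advancing time (a new reading comes with each control period).
- snapshot(name): name is "scene" or "side" or "wrist"; returns (picture, depth): 480x640x3 uint8, red, green, blue; 480x640 float32, m along the optical axis (not along the pixel's ray), 0 where there is no reading.
- camera_model(name): a dict with "intrinsics" (3x3 intrinsics, pixels), "dist" ([k1, k2, p1, p2, k3] as OpenCV has them; the pictures are not rectified), "view" (4x4, takes a point from world to camera coordinates). Camera axes: x right, y down, z forward; pixel columns grow to the right and rows downward; lengths in m; the calibration is good to about 2 mm. A picture is of the moment at which its call begins: read the wrist's pose just before it. camera_model takes no time and is no camera call; for the wrist camera it gives the pose at the moment of the call.
- r.finish_job(): hands the job in; it is judged then, once.
The state is a dict: "clock": time; "q": joint angles; "qd": joint speeds; "joint_torque": joint torques, N m; "tool_pos": TCP position; "eef_rot": TCP orientation; "contact_force": force on the tool from outside, world axes, zero at the start; "moment": the same for the moment, N m; "opening": opening from 0.0 (shut) to 1.0 (fully open); "finger_force": force on a finger pad.
Only numpy, scipy, OpenCV 4.12 (cv2) and the standard library are available. Lean on these libraries where they do the work, as an engineer would, in place of code of your own. Each camera call takes 0.05 s, during which the arm holds its last target. There are 200 camera calls.

TASK

The blue grease jar was left standing in the open lower half of the gearbox: lift it out and stand it upright in the aluminium tray. Then set the upper half on the two dowels of the lower half, red end over red end, and press it fully home against the spring pins so that the halves meet flush. Finish while you are still holding the pair pressed shut with the gripper, for the springs lift the upper half again if you let go; do not tip the jar over, and leave the tumbler, the tin and the file where they are.

Things in the scene. Friction and masses are not known exactly. Their poses are not given: they have to be found in the camera images.
- lower: Lower half of the gearbox housing, grey, open on top, fixed to the bench: 120 (x) by 80 (y) mm block on a dark plate 150 by 104 by 8 mm. Origin at the centre of the plate's underside, on the bench; z up, x towards the end with the red stripe. Flat joint face 48 mm above the origin. In the middle a square pocket 56 by 56 mm, its floor 18 mm above the origin.
- lower_joint (a point): Centre of the lower half's joint face, over the middle of the pocket, 48 mm above the bench; axes as lower. Two steel dowels of 10 mm diameter stand 18 mm above this face (straight for 13 mm, then tapering to 4 mm) at (x, y) = (45, 27) and (-45, -19) mm from this point.
- lower_mark (a point): Point on the lower half's joint face, 55 mm from its centre towards the red end. Two brass spring pins of 10 mm diameter stand 7 mm above the face at (x, y) = (45, -22) and (-45, 25) mm from the face's centre; to push both down flush takes about 15 N in all, the upper half's weight included.
- upper_mid (a point): Centre of the loose upper half, half-way up (26 mm above its underside). Grey, about 0.35 kg, lying joint face down, the way up it is to be fitted: a plate 120 (x) by 80 (y) by 20 mm with a grip block in the middle of its top, 50 mm long (x), 26 mm wide (y), 32 mm tall, so 52 mm in all. z up, x towards the end with the red stripe.
- upper_joint (a point): Centre of the upper half's underside (its joint face); axes as upper_mid. On the closed housing it meets lower_joint. Two 12 mm holes go through the plate at (x, y) = (45, 27) and (-45, -19) mm from here, with a 2 mm chamfer below, to go over the dowels; it fits only red end over red end.
- upper_mark (a point): Point on the upper half's underside, 55 mm from its centre towards the red end; on the closed housing it meets lower_mark.
- jar_mid (a point): Centre of the closed grease jar, half-way up: upright straight-sided blue cylinder of 44 mm diameter and 100 mm height, lid included, with a white label band and a yellow lid as wide as the body, about 0.18 kg, standing at first in the pocket of the lower half, within 4 mm of its middle, so that it rises 70 mm above the joint face. z is the jar's axis, up.
- jar: The same grease jar; origin at the centre of its underside.
- upper: The same upper half; origin at the centre of its underside.
- tray: Shallow square aluminium tray, fixed to the bench, 150 by 150 mm outside, walls 4 mm thick and 12 mm high, floor 4 mm above the bench. Origin at the centre of its underside; z up.
- tumbler: Black plastic tumbler, 76 mm across the rim, 130 mm tall, bystander; origin under its centre.
- tin: Closed brass-coloured tin with a silvery top, 70 mm diameter, 35 mm tall, bystander; origin under its centre.
- file: Hand file lying on the bench, 220 mm long, 22 mm wide, up to 20 mm high, bystander; origin near its middle on the bench, x along it to the blade's tip.
There are look-alikes about, which are no part of the job. Several things look just like the tray: the one meant starts nearest to the robot's base. What is shaped like the lower but turquoise is not meant.

How it is judged:
On the way:
1. the jar stands upright in the tray, released (x of jar_mid in the frame of tray between -0.055 and 0.055 m and y of jar_mid in the frame of tray between -0.055 and 0.055 m and z of jar_mid in the frame of tray between 0.049 and 0.06 m and angle between jar_mid's own z axis and vertical below 0.1 rad and contact force between the fingers and jar below 0.1 N and linear speed of jar below 0.03 m/s), for 0.2 s.
At the end, for the whole second after the job is handed in: Upper half on both dowels, red end over red end (3 mm sideways, 5 mm at the red end, 0.03 rad tilt), gap under 2 mm, fingers on it (over 2 N), halves pressed together with over 8 N; jar upright (0.1 rad), at rest on the tray floor, released; all for the last second (all of step 1 and z of upper_joint in the frame of lower_joint between -0.003 and 0.002 m and horizontal distance between upper_joint and lower_joint below 0.003 m and distance between upper_mark and lower_mark below 0.005 m and angle between the z axis of upper_joint and the z axis of lower_joint, either way round below 0.03 rad and contact force between upper and lower above 8 N and contact force between the fingers and upper above 2 N); the arm keeps its last pose, push and grip.
It fails at once if the jar is tipped over (leans more than 0.6 rad) (angle between jar_mid's own z axis and vertical above 0.6 rad).
It fails at once if the tumbler is moved more than 30 mm (distance of tumbler from where it was at the start of the episode above 0.03 m).
It fails at once if the tin is moved more than 30 mm (distance of tin from where it was at the start of the episode above 0.03 m).
It fails at once if the file is moved more than 30 mm (distance of file from where it was at the start of the episode above 0.03 m).
It also fails if it takes over 58 s, if anything falls off the work surface, if the arm or the gripper's body presses on something with over 40 N, if the wrist force passes 120 N, or if a joint passes its speed limit or range.

## Working session

There is one attempt and no reset: what is moved stays moved. The work goes in short steps, Python scripts to look and compute and a shell command to move; the robot and the scene stay as the last step left them, time stands still between calls to the robot, and variables do not carry over. Pictures are saved under pics/ and viewed, at most 10 in all, crops included, and the job is handed in when it is done.

```bash
ls; mkdir -p pics
python3 - <<'E'
from plant import *
import cv2,numpy as np,pickle
s=get_state();print({k:np.round(v,3).tolist() for k,v in s.items()})
d={}
for n in("scene","side"):
    p,z=snapshot(n);m=camera_model(n);d[n]=(p,z,m);cv2.imwrite(f"pics/{n}0.png",p[...,::-1]);print(n,np.round(m['intrinsics'],1).tolist(),np.round(m['view'],3).tolist(),np.round(m['dist'],3),(z>0).mean())
pickle.dump(d,open("d0.pkl","wb"))
E
```

```text
pics
{'clock': 0.0, 'q': [1.163, 0.69, -0.195, 1.566, 0.157, 0.902, -0.215], 'qd': [0.001, -0.001, 0.0, 0.002, -0.001, -0.001, -0.002], 'joint_torque': [-0.001, -52.755, -1.267, -15.343, -0.053, 0.007, 0.0], 'tool_pos': [0.267, -0.564, 0.249], 'eef_rot': [0.976, 0.219, -0.0, -0.001], 'contact_force': [-0.042, -0.506, 0.54], 'moment': [0.027, -0.022, 0.007], 'finger_force': 0.0, 'opening': 1.001}
scene [[456.1, 0.0, 326.0], [0.0, 456.1, 240.0], [0.0, 0.0, 1.0]] [[0.505, 0.863, 0.008, -0.295], [0.751, -0.435, -0.496, -0.374], [-0.425, 0.257, -0.868, 1.204], [0.0, 0.0, 0.0, 1.0]] [0.028 0.    0.    0.    0.   ] 0.9961881510416667
side [[556.9, 0.0, 324.1], [0.0, 556.9, 240.5], [0.0, 0.0, 1.0]] [[-0.899, -0.439, -0.008, 0.512], [-0.327, 0.683, -0.653, 0.196], [0.292, -0.584, -0.757, 1.157], [0.0, 0.0, 0.0, 1.0]] [-0.074  0.     0.     0.     0.   ] 0.9957747395833333
```

View pics/scene0.png

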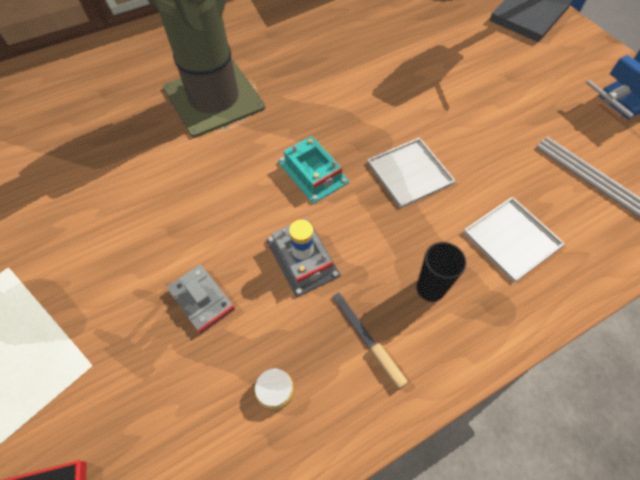

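View pics/side0.png

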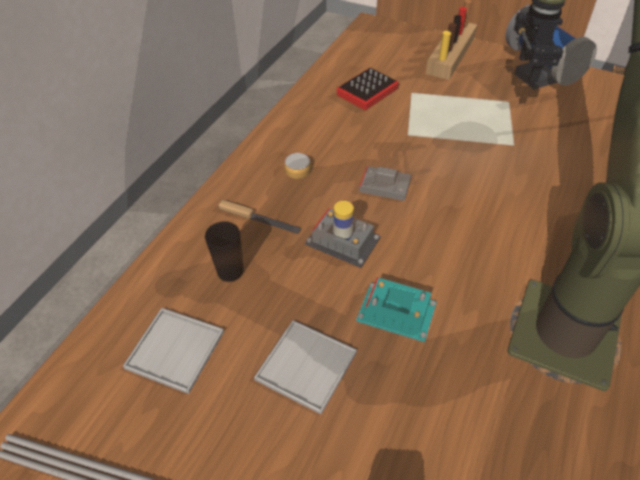

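Scene view: lower half (grey, with jar) at (303,258), turquoise look-alike at (313,168). Upper half at (200,300). Trays at (410,172), nearer the base at (205,100), and at (513,240). Tumbler at (437,270), tin at (274,388), file at (370,340). I choose the grey lower half, and the tray at (410,172).

```bash
cat > h.py <<'E'
import cv2,numpy as np
def cloud(z,m):
    h,w=z.shape;u,v=np.meshgrid(np.arange(w),np.arange(h))
    n=cv2.undistortPoints(np.stack([u,v],-1).reshape(-1,1,2).astype(float),m['intrinsics'],m['dist']).reshape(h,w,2)
    c=np.concatenate([n*z[...,None],z[...,None]],-1);V=m['view']
    return (c-V[:3,3])@V[:3,:3]
def proj(P,m):
    V=m['view'];return cv2.projectPoints(np.atleast_2d(P).astype(float),cv2.Rodrigues(V[:3,:3])[0],V[:3,3],m['intrinsics'],m['dist'])[0].reshape(-1,2)
def ray(uv,z,m):
    n=cv2.undistortPoints(np.array(uv,float).reshape(-1,1,2),m['intrinsics'],m['dist']).reshape(-1,2)
    V=m['view'];d=np.c_[n,np.ones(len(n))]@V[:3,:3];o=-V[:3,:3].T@V[:3,3]
    return o+d*((z-o[2])/d[:,2])[:,None]
E
python3 - <<'E'
import pickle,cv2,numpy as np
from h import *
d=pickle.load(open('d0.pkl','rb'))
boxes={"scene":dict(lower=(262,215,345,298),upper=(160,260,240,338),tray=(362,135,460,210),tray2=(460,195,568,285),tumb=(412,238,470,305),tin=(250,365,298,412)),
"side":dict(lower=(300,195,385,270),upper=(355,160,415,205),tray=(250,318,360,412),tray2=(120,305,228,392),tumb=(202,218,248,284),tin=(280,148,315,182))}
for n,(p,z,m) in d.items():
    P=cloud(z,m);hsv=cv2.cvtColor(p,cv2.COLOR_RGB2HSV).astype(int)
    for k,(a,b,c,e) in boxes[n].items():
        Q=P[b:e,a:c].reshape(-1,3);H=hsv[b:e,a:c].reshape(-1,3)
        red=((H[:,0]<6)|(H[:,0]>174))&(H[:,1]>140)
        def rect(s,lab):
            if s.sum()<8:return
            c,wh,an=cv2.minAreaRect(Q[s,:2].astype(np.float32));print(n,k,lab,s.sum(),'c',np.round(c,4),'wh',np.round(wh,3),'an',round(an,1),'z',np.round(np.median(Q[s,2]),4))
        zz=Q[:,2]
        if k=='lower':
            rect((zz>.043)&(zz<.053),'face');rect((zz>.11)&(zz<.125),'lid');rect(red&(zz>.01),'red')
        if k=='upper':
            rect((zz>.015)&(zz<.025),'plate');rect((zz>.047)&(zz<.057),'block');rect(red,'red')
        if 'tray' in k: rect((H[:,1]<60)&(zz<.02)&(zz>.001),'all')
        if k in('tumb','tin'): rect((zz>.02),'hi')
E
python3 - <<'E'
import cv2,numpy as np
a=cv2.imread('pics/scene0.png');b=cv2.imread('pics/side0.png')
f=lambda i,x,y,w:cv2.resize(i[y:y+w,x:x+w],(400,400),interpolation=cv2.INTER_CUBIC)
cv2.imwrite('pics/c1.png',np.hstack([f(a,250,205,100),f(a,150,250,100)]))
E
```

```text
scene lower face 1126 c [ 0.5312 -0.028 ] wh [0.081 0.123] an 87.7 z 0.0472
scene lower lid 384 c [ 0.5312 -0.0272] wh [0.042 0.043] an 62.3 z 0.1171
scene lower red 102 c [ 0.5909 -0.0299] wh [0.078 0.004] an 87.5 z 0.0433
scene upper plate 1838 c [ 0.5135 -0.2497] wh [0.123 0.079] an 9.7 z 0.0186
scene upper block 317 c [ 0.5144 -0.2497] wh [0.052 0.026] an 9.6 z 0.0503
scene upper red 151 c [ 0.5717 -0.2396] wh [0.005 0.077] an 9.9 z 0.0155
scene tray all 3135 c [0.4591 0.3045] wh [0.151 0.153] an 87.4 z 0.0038
scene tray2 all 3943 c [0.7197 0.3931] wh [0.152 0.159] an 4.7 z 0.0036
scene tumb hi 2028 c [0.838  0.0015] wh [0.074 0.478] an 34.2 z 0.0928
scene tin hi 1205 c [ 0.8243 -0.223 ] wh [0.067 0.225] an 76.3 z 0.0335
side lower face 858 c [ 0.5342 -0.0273] wh [0.085 0.123] an 87.6 z 0.0485
side lower lid 259 c [ 0.5329 -0.0261] wh [0.043 0.044] an 20.9 z 0.1183
side lower red 8 c [ 0.593  -0.0299] wh [0.051 0.003] an 89.1 z 0.0504
side upper plate 761 c [ 0.5157 -0.2495] wh [0.12  0.088] an 11.4 z 0.021
side upper block 154 c [ 0.5163 -0.2482] wh [0.05  0.033] an 8.8 z 0.0526
side tray all 5146 c [0.4627 0.2691] wh [0.223 0.155] an 88.3 z 0.0054
side tray2 all 4835 c [0.724  0.3875] wh [0.158 0.158] an 5.2 z 0.0059
side tumb hi 1690 c [0.4583 0.4415] wh [0.075 0.846] an 44.3 z 0.0962
side tin hi 446 c [0.4894 0.2743] wh [0.067 1.155] an 28.3 z 0.0351
```

View pics/c1.png

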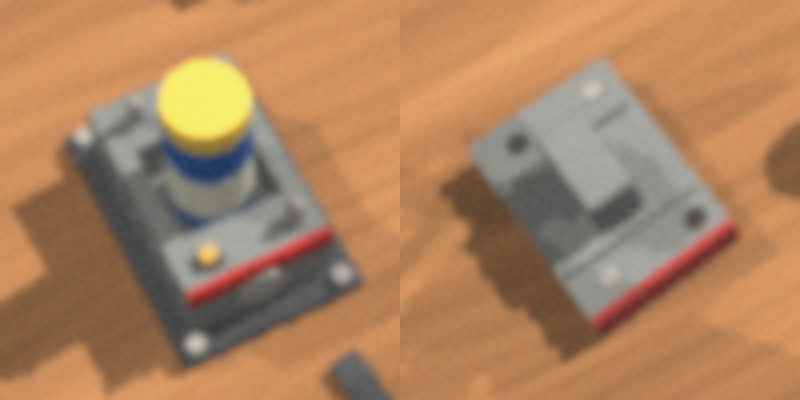

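The crop confirms the grey lower half with the jar, red end towards +x (yaw ≈ -2.4°), and the upper half at yaw ≈ 9.7°. First I turn the tool to the lower half's yaw and move above the jar.

```bash
cat > to.py <<'E'
import sys,numpy as np
from plant import get_state
from scipy.spatial.transform import Rotation as R
# target x y z yaw(deg): prints turn in present tool frame, and shift in tool frame after that turn
x,y,z,yaw=map(float,sys.argv[1:5]);s=get_state()
C=R.from_quat(s['eef_rot']);a=np.radians(yaw)
T=R.from_matrix(np.array([[np.cos(a),np.sin(a),0],[np.sin(a),-np.cos(a),0],[0,0,-1.]]))
print('t',round(s['clock'],2),'tcp',np.round(s['tool_pos'],4),'F',np.round(s['contact_force'],1),'grip',round(s['finger_force'],1),'open',round(s['opening'],3))
print('turn',np.round((C.inv()*T).as_rotvec(),4),'shift',np.round(T.inv().apply(np.array([x,y,z])-s['tool_pos']),4))
E
python3 -m inch '1 0 0 0 0 0 0.12;1 0 0 0 0 0 0.12;1 0 0 0 0 0 0.12;1 0 0 0 0 0 0.12;1 .016 -.0366 0 0 0 0;1 .016 -.0366 0 0 0 0;1 .016 -.0366 0 0 0 0;1 .016 -.0366 0 0 0 0;1 .016 -.0366 0 0 0 0;1 .016 -.0366 0 0 0 0;1 .016 -.0366 0 0 0 0;1 .016 -.0366 0 0 0 0;1 .016 -.0366 0 0 0 0;1 .016 -.0366 0 0 0 0;1 .016 -.0366 0 0 0 0;1 .016 -.0366 0 0 0 0;1 .016 -.0366 0 0 0 0;1 .016 -.0366 0 0 0 0;1 .016 -.0366 0 0 0 0' 25
python3 to.py .532 -.0268 .25 -2.4
python3 - <<'E'
import pickle,numpy as np
from h import *
d=pickle.load(open('d0.pkl','rb'))
print('tumbler',ray([[432,290]],0,d['scene'][2]),ray([[229,270]],0,d['side'][2]))
E
```

```text
clock: 1.68
tool_pos: [0.5283, -0.0235, 0.2495]
eef_rot: [1.0, -0.019, -0.0, 0.0]
contact_force: [0.6, -0.1, -0.9]
opening: 0.997
finger_force: 0.0
t 1.68 tcp [ 0.5283 -0.0235  0.2495] F [ 0.6 -0.1 -0.9] grip 0.0 open 0.997
turn [0.0002 0.0007 0.0039] shift [ 0.0038  0.0031 -0.0005]
tumbler [[0.73042612 0.16661222 0.        ]] [[0.73296793 0.16321045 0.        ]]
```

```bash
python3 -m inch '1 .0038 .0031 .01 0 0 0;1 0 0 .02 0 0 0;1 0 0 .025 0 0 0;1 0 0 .025 0 0 0;1 0 0 .025 0 0 0;1 0 0 .025 0 0 0;1 0 0 .02 0 0 0;1 0 0 .0175 0 0 0;1 0 0 0 0 0 0;-0.2 0 0 0 0 0 0;-0.2 0 0 0 0 0 0;-0.2 0 0 0 0 0 0;-1 0 0 0 0 0 0;-1 0 0 0 0 0 0;-1 0 0 0 0 0 0;-1 0 0 0 0 0 0;-1 0 0 0 0 0 0;-1 0 0 0 0 0 0' 25
python3 to.py .532 -.0268 .202 -2.4
```

```text
clock: 3.18
tool_pos: [0.5321, -0.0284, 0.0826]
eef_rot: [1.0, -0.019, 0.0, -0.0]
contact_force: [-0.7, 0.6, 3.2]
opening: 0.489
finger_force: 25.0
t 3.18 tcp [ 0.5321 -0.0284  0.0826] F [-0.7  0.6  3.2] grip 25.0 open 0.489
turn [-0.0004 -0.0009  0.004 ] shift [-1.000e-04 -1.600e-03 -1.194e-01]
```

```bash
python3 -m inch '-1 0 0 -.008 0 0 0;-1 0 0 -.016 0 0 0;-1 0 0 -.02 0 0 0;-1 0 0 -.02 0 0 0;-1 0 0 -.02 0 0 0;-1 0 0 -.02 0 0 0;-1 0 0 -.016 0 0 0;-1 -.0025 -.01 0 0 0 0;-1 -.005 -.02 0 0 0 0;-1 -.0075 -.03 0 0 0 0;-1 -.0075 -.03 0 0 0 0;-1 -.0075 -.03 0 0 0 0;-1 -.0075 -.03 0 0 0 0;-1 -.0075 -.03 0 0 0 0;-1 -.0075 -.03 0 0 0 0;-1 -.0075 -.03 0 0 0 0;-1 -.0075 -.03 0 0 0 0;-1 -.0075 -.03 0 0 0 0;-1 -.0075 -.02 0 0 0 0;-1 -.005 -.01 0 0 0 0'
python3 to.py .461 .305 .07 -2.4
python3 - <<'E'
from plant import *;import cv2
p,z=snapshot("side");cv2.imwrite("pics/side1.png",p[...,::-1])
E
```

```text
clock: 4.85
tool_pos: [0.4541, 0.3085, 0.2009]
eef_rot: [1.0, -0.016, -0.001, -0.001]
contact_force: [0.8, 0.7, -2.5]
opening: 0.492
finger_force: 25.0
t 4.85 tcp [0.4541 0.3085 0.2009] F [ 0.8  0.7 -2.5] grip 25.0 open 0.492
turn [-0.001   0.0025  0.0093] shift [0.0071 0.0032 0.1309]
```

View pics/side1.png

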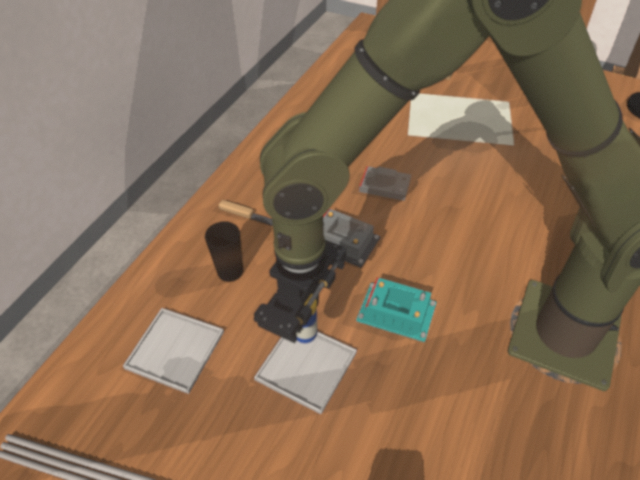

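Side view: the jar is held at (305,325), over the near tray, clear of the tumbler at (226,250). The lower half at (348,235) is open now. Lowering.

```bash
python3 -m inch '-1 .0071 .0032 .01 0 0 .009;-1 0 0 .02 0 0 0;-1 0 0 .02 0 0 0;-1 0 0 .02 0 0 0;-1 0 0 .02 0 0 0;-1 0 0 .016 0 0 0;-1 0 0 .012 0 0 0;-1 0 0 .006 0 0 0;-1 0 0 .003 0 0 0;-1 0 0 .002 0 0 0;-1 0 0 .001 0 0 0;-1 0 0 .001 0 0 0;-1 0 0 0 0 0 0'
python3 to.py .461 .305 .0686 -2.4
```

```text
clock: 5.98
tool_pos: [0.4641, 0.301, 0.0717]
eef_rot: [1.0, -0.024, 0.0, -0.0]
contact_force: [-0.3, 1.1, -2.7]
opening: 0.491
finger_force: 25.0
t 5.98 tcp [0.4641 0.301  0.0717] F [-0.3  1.1 -2.7] grip 25.0 open 0.491
turn [-0.0006 -0.0009 -0.0051] shift [-0.0033 -0.0038  0.0031]
```

```bash
python3 -m inch '-1 0 0 .001 0 0 0;-1 0 0 .001 0 0 0;-1 0 0 .001 0 0 0;-1 0 0 .0005 0 0 0;-1 0 0 0 0 0 0;-1 0 0 0 0 0 0'
python3 to.py .461 .305 .0686 -2.4
```

```text
clock: 6.48
tool_pos: [0.464, 0.301, 0.0686]
eef_rot: [1.0, -0.024, 0.0, -0.0]
contact_force: [-1.6, 1.3, 5.2]
opening: 0.496
finger_force: 25.0
t 6.48 tcp [0.464  0.301  0.0686] F [-1.6  1.3  5.2] grip 25.0 open 0.496
turn [-0.0006 -0.0007 -0.0052] shift [-0.0032 -0.0038 -0.    ]
```

```bash
python3 -m inch '-1 0 0 0 0 0 0;-0.02 0 0 0 0 0 0;0.1 0 0 0 0 0 0;0.3 0 0 0 0 0 0;1 0 0 0 0 0 0;1 0 0 0 0 0 0;1 0 0 0 0 0 0;1 0 0 -.01 0 0 0;1 0 0 -.02 0 0 0;1 0 0 -.03 0 0 0;1 0 0 -.03 0 0 0;1 0 0 -.03 0 0 0;1 0 0 -.03 0 0 0;1 0 0 -.02 0 0 0;1 0 0 -.01 0 0 0'
python3 to.py .515 -.2495 .25 9.7
python3 - <<'E'
from plant import *;import cv2
p,z=snapshot("scene");cv2.imwrite("pics/scene2.png",p[...,::-1])
E
```

```text
clock: 7.73
tool_pos: [0.465, 0.3014, 0.2513]
eef_rot: [1.0, -0.024, 0.002, -0.002]
contact_force: [-0.2, 0.1, 0.1]
opening: 1.001
finger_force: 0.0
t 7.73 tcp [0.465  0.3014 0.2513] F [-0.2  0.1  0.1] grip 0.0 open 1.001
turn [-0.0028 -0.0046 -0.2168] shift [-0.0435  0.5514  0.0013]
```

View pics/scene2.png

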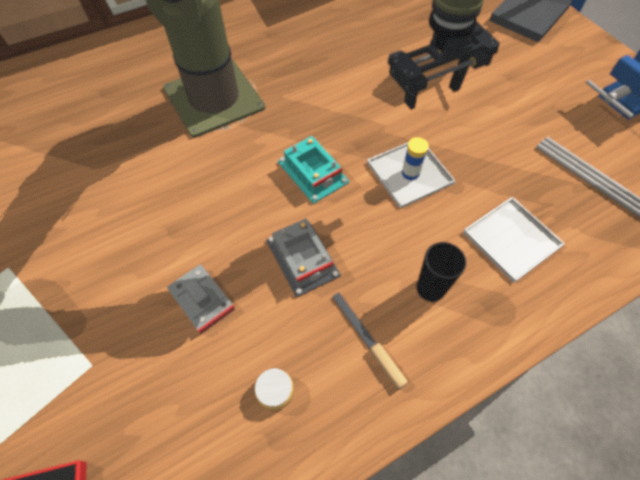

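Scene view: the jar stands upright in the near tray at (413,160), released. Now I stop over the lower half for a wrist picture on the way.

```bash
python3 -m inch '1 .0035 .014 0 0 0 0;1 .007 .0275 0 0 0 0;1 .007 .0275 0 0 0 0;1 .007 .0275 0 0 0 0;1 .007 .0275 0 0 0 0;1 .007 .0275 0 0 0 0;1 .007 .0275 0 0 0 0;1 .007 .0275 0 0 0 0;1 .007 .0275 0 0 0 0;1 .007 .0275 0 0 0 0;1 .007 .0275 0 0 0 0;1 .007 .0275 0 0 0 0;1 .0035 .014 0 0 0 0;1 0 0 0 0 0 0;1 0 0 0 0 0 0'
python3 to.py .515 -.2495 .25 9.7
cat > w.py <<'E'
import sys,pickle
from plant import *;import cv2
m=camera_model("wrist");p,z=snapshot("wrist");n=sys.argv[1]
cv2.imwrite(f"pics/{n}.png",p[...,::-1]);pickle.dump((p,z,m),open(n+".pkl","wb"))
E
python3 w.py wl
```

```text
clock: 9.03
tool_pos: [0.5307, -0.0345, 0.2462]
eef_rot: [1.0, -0.025, -0.002, 0.0]
contact_force: [-0.2, 0.1, -0.1]
opening: 0.998
finger_force: 0.0
t 9.03 tcp [ 0.5307 -0.0345  0.2462] F [-0.2  0.1 -0.1] grip 0.0 open 0.998
turn [-1.00e-04  3.60e-03 -2.19e-01] shift [-0.0517  0.2093 -0.0038]
```

View pics/wl.png

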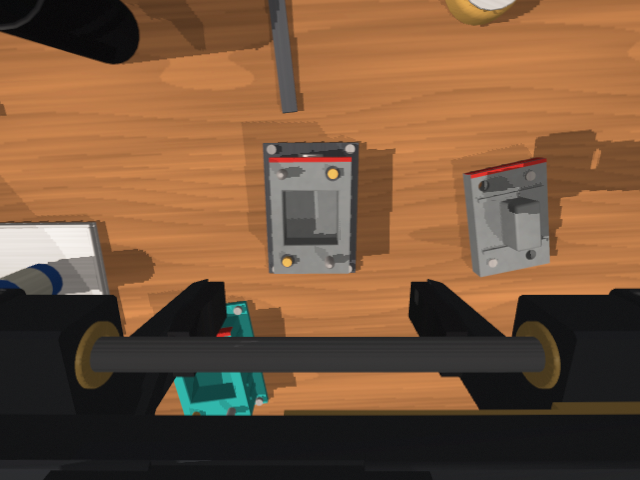

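Wrist view: the lower half's face is centred near (311,215), with its red stripe at the top (row 160) and brass pins at (333,174) and (287,262). The upper half is at (508,215). I measure both in this view.

```bash
cat > meas.py <<'E'
import sys,pickle,cv2,numpy as np
from h import *
p,z,m=pickle.load(open(sys.argv[1]+'.pkl','rb'));P=cloud(z,m)
def rect(box,lo,hi,lab):
    a,b,c,e=box;Q=P[b:e,a:c].reshape(-1,3);s=(Q[:,2]>lo)&(Q[:,2]<hi)
    c,wh,an=cv2.minAreaRect(Q[s,:2].astype(np.float32));print(lab,s.sum(),np.round(c,4),np.round(wh,4),round(an,2),'z',np.round(np.median(Q[s,2]),4))
for a in sys.argv[2:]:
    lab,*v=a.split(',');v=list(map(float,v));rect(list(map(int,v[:4])),v[4],v[5],lab)
E
python3 meas.py wl face,255,135,365,280,.04,.053 plate,455,150,560,285,.012,.026 block,455,150,560,285,.045,.058
```

```text
face 6011 [ 0.5324 -0.0281] [0.0801 0.1208] 87.48 z 0.0473
plate 6124 [ 0.5136 -0.2494] [0.1211 0.0827] 9.79 z 0.0193
block 1312 [ 0.5133 -0.2489] [0.0506 0.0269] 9.81 z 0.0509
```

```bash
python3 -m inch '1 0 0 0 0 0 -.11;1 0 0 0 0 0 -.11;1 -.0075 .03 0 0 0 0;1 -.0075 .03 0 0 0 0;1 -.0075 .03 0 0 0 0;1 -.0075 .03 0 0 0 0;1 -.0075 .03 0 0 0 0;1 -.0075 .03 0 0 0 0;1 -.0075 .03 0 0 0 0;1 0 0 .03 0 0 0;1 0 0 .03 0 0 0;1 0 0 .03 0 0 0;1 0 0 0 0 0 0;1 0 0 0 0 0 0'
python3 to.py .5135 -.249 .036 9.8; python3 w.py wu; python3 meas.py wu plate,0,0,640,270,.012,.026 block,0,0,640,280,.045,.058
```

```text
clock: 10.25
tool_pos: [0.5158, -0.2469, 0.1565]
eef_rot: [0.996, 0.088, -0.002, -0.001]
contact_force: [0.8, 0.5, 0.4]
opening: 0.999
finger_force: 0.0
t 10.25 tcp [ 0.5158 -0.2469  0.1565] F [0.8 0.5 0.4] grip 0.0 open 0.999
turn [-0.003   0.0033  0.0045] shift [-0.0027  0.0016  0.1205]
plate 13366 [ 0.527  -0.1378] [0.3144 0.1455] 87.22 z 0.0191
block 10624 [ 0.5266 -0.1379] [0.2591 0.121 ] 87.11 z 0.0476
```

```bash
python3 -m inch '1 -.0027 .0016 .01 -.003 .003 .0045;1 0 0 .02 0 0 0;1 0 0 .025 0 0 0;1 0 0 .025 0 0 0;1 0 0 .02 0 0 0;1 0 0 .013 0 0 0;1 0 0 .008 0 0 0;1 0 0 0 0 0 0;1 0 0 0 0 0 0'
python3 to.py .5135 -.249 .035 9.8;  python3 w.py wu2; python3 meas.py wu2 plate,150,0,480,290,.012,.026 block,150,0,480,290,.045,.058
```

```text
clock: 11.05
tool_pos: [0.5154, -0.2516, 0.0377]
eef_rot: [0.996, 0.084, 0.002, 0.002]
contact_force: [-0.3, 1.3, 0.0]
opening: 1.001
finger_force: 0.0
t 11.05 tcp [ 0.5154 -0.2516  0.0377] F [-0.3  1.3  0. ] grip 0.0 open 1.001
turn [ 0.0039 -0.0044 -0.0025] shift [-0.0015 -0.0029  0.0027]
plate 16981 [ 0.545 -0.245] [0.0566 0.1027] 9.66 z 0.0194
block 1366 [ 0.5343 -0.2464] [0.0085 0.0258] 9.42 z 0.0506
```

View pics/wu2.png

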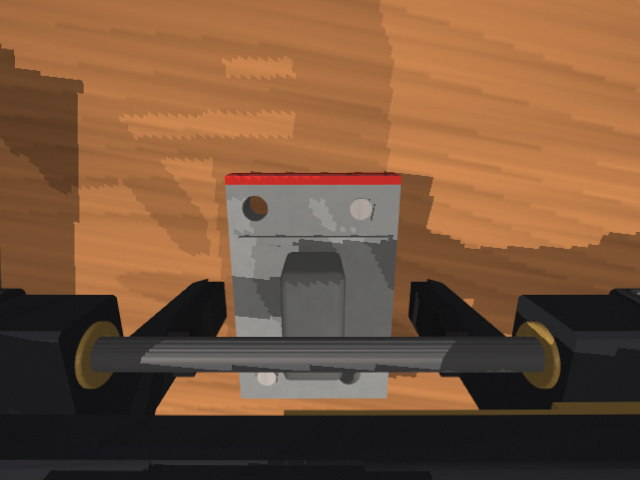

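Wrist view: the upper half lies squarely between the fingers, block at (313,310), red stripe at row 180. Correct and grip.

```bash
python3 -m inch '1 -.0015 -.0025 .0025 .003 -.003 0;1 0 0 0 0 0 0;0.2 0 0 0 0 0 0;-0.2 0 0 0 0 0 0;-1 0 0 0 0 0 0;-1 0 0 0 0 0 0;-1 0 0 0 0 0 0;-1 0 0 0 0 0 0;-1 0 0 0 0 0 0;-1 0 0 0 0 0 0;-1 0 0 0 0 0 0' 55
python3 to.py .5135 -.249 .035 9.8
python3 -m inch '-1 0 0 -.006 0 0 0;-1 0 0 -.012 0 0 0;-1 0 0 -.02 0 0 0;-1 0 0 -.025 0 0 0;-1 0 0 -.025 0 0 0;-1 0 0 -.02 0 0 0;-1 0 0 -.012 0 0 0;-1 0 0 0 0 0 0;-1 0 0 0 0 0 0'
python3 to.py .5324 -.0281 .155 -2.5;  python3 w.py wu3; python3 meas.py wu3 plate,215,0,410,290,.13,.149
```

```text
clock: 12.02
tool_pos: [0.5127, -0.2493, 0.0342]
eef_rot: [0.996, 0.084, 0.0, 0.0]
contact_force: [-0.0, -0.3, 0.2]
opening: 0.343
finger_force: 0.0
t 12.02 tcp [ 0.5127 -0.2493  0.0342] F [-0.  -0.3  0.2] grip 0.0 open 0.343
turn [ 0.0001 -0.     -0.0028] shift [ 0.0009 -0.0002 -0.0008]
clock: 12.77
tool_pos: [0.5127, -0.2493, 0.1551]
eef_rot: [0.996, 0.084, 0.001, 0.0]
contact_force: [-0.5, 0.1, -3.7]
opening: 0.288
finger_force: 55.0
t 12.77 tcp [ 0.5127 -0.2493  0.1551] F [-0.5  0.1 -3.7] grip 55.0 open 0.288
turn [ 0.0006 -0.0011  0.212 ] shift [ 1.000e-02 -2.218e-01  1.000e-04]
plate 17718 [ 0.5442 -0.2437] [0.0588 0.0806] 9.84 z 0.1377
```

```bash
python3 -m inch '-1 0 0 0 0 0 .07;-1 0 0 0 0 0 .072;-1 0 0 0 0 0 .07;-1 .0004 -.011 0 0 0 0;-1 .001 -.022 0 0 0 0;-1 .001 -.025 0 0 0 0;-1 .001 -.025 0 0 0 0;-1 .001 -.025 0 0 0 0;-1 .001 -.025 0 0 0 0;-1 .001 -.025 0 0 0 0;-1 .001 -.025 0 0 0 0;-1 .001 -.022 0 0 0 0;-1 .0003 -.017 0 0 0 0;-1 0 0 0 0 0 0;-1 0 0 0 0 0 0;-1 0 0 0 0 0 0'
python3 to.py .5311 -.0283 .155 -2.5
python3 w.py wu4; python3 meas.py wu4 plate,215,0,410,290,.13,.149
python3 - <<'E'
import pickle,numpy as np
from h import *
for f in('wu3','wu4'):
    p,z,m=pickle.load(open(f+'.pkl','rb'));Q=cloud(z,m)[:290,215:410].reshape(-1,3);Q=Q[(Q[:,2]>.13)&(Q[:,2]<.149)]
    A=np.c_[Q-Q.mean(0)];n=np.linalg.svd(A,full_matrices=False)[2][2];print('normal',np.round(n,4),Q.mean(0))
E
```

```text
clock: 14.15
tool_pos: [0.5304, -0.0284, 0.1537]
eef_rot: [1.0, -0.022, -0.001, 0.0]
contact_force: [-0.0, -0.6, -3.0]
opening: 0.287
finger_force: 55.0
t 14.15 tcp [ 0.5304 -0.0284  0.1537] F [-0.  -0.6 -3. ] grip 55.0 open 0.287
turn [0.0009 0.0013 0.0006] shift [ 0.0007 -0.0001 -0.0013]
plate 17786 [ 0.562  -0.0296] [0.0806 0.0592] 87.64 z 0.1363
normal [0.0207 0.0095 0.9997] [ 0.5490592  -0.24351293  0.13803515]
normal [0.0296 0.005  0.9996] [ 0.56690301 -0.03033478  0.13669389]
```

Run:
```python
import pickle,numpy as np
from h import *
for f,b,lo,hi in(('wl',(255,135,365,280),.042,.052),('wu4',(215,0,410,290),.13,.149)):
    p,z,m=pickle.load(open(f+'.pkl','rb'));a,b0,c,e=b;Q=cloud(z,m)[b0:e,a:c].reshape(-1,3);Q=Q[(Q[:,2]>lo)&(Q[:,2]<hi)]
    for i in range(6):
        k=np.linalg.lstsq(np.c_[Q[:,:2],np.ones(len(Q))],Q[:,2],rcond=None)[0];r=Q[:,2]-np.c_[Q[:,:2],np.ones(len(Q))]@k
        Q=Q[abs(r)<max(.0008,2*r.std())]
    print(f,len(Q),'slopes',np.round(k[:2],4),r.std())
```

```text
wl 5038 slopes [ 0.0004 -0.0004] 0.0005530359238020799
wu4 13525 slopes [ 0.0022 -0.0044] 0.0005066872232623539
```

```bash
python3 -m inch '-1 .0007 0 .008 .001 .001 0;-1 0 0 .012 0 0 0;-1 0 0 .012 0 0 0;-1 0 0 .008 0 0 0;-1 0 0 .004 0 0 0;-1 0 0 0 0 0 0;-1 0 0 0 0 0 0'
python3 to.py .5311 -.0283 .085 -2.5
python3 - <<'E'
from plant import *;import cv2,numpy as np
f=lambda i,x,y,w:cv2.resize(i[y:y+w,x:x+w],(400,400),interpolation=cv2.INTER_CUBIC)
a=snapshot("scene")[0];b=snapshot("side")[0]
cv2.imwrite("pics/c3.png",np.hstack([f(a,240,190,120),f(b,280,160,120)])[...,::-1])
E
```

```text
clock: 14.78
tool_pos: [0.5318, -0.0282, 0.1101]
eef_rot: [1.0, -0.022, 0.0, -0.0]
contact_force: [-0.7, 0.2, -3.4]
opening: 0.289
finger_force: 55.0
t 14.78 tcp [ 0.5318 -0.0282  0.1101] F [-0.7  0.2 -3.4] grip 55.0 open 0.289
turn [-0.0008 -0.0008 -0.0006] shift [-0.0007  0.0001  0.0251]
```

View pics/c3.png

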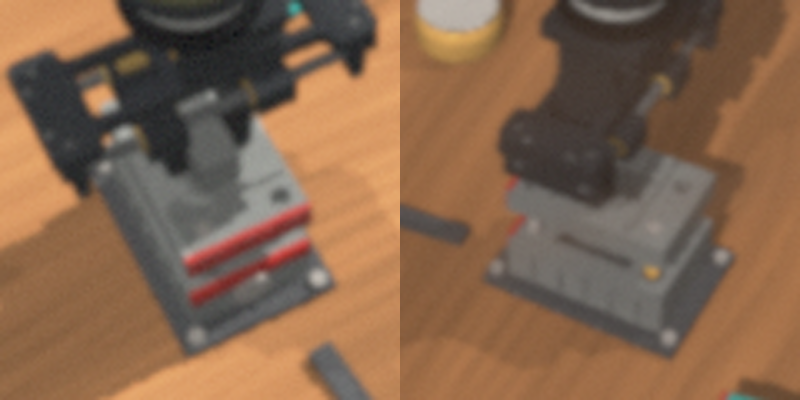

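Both views show the upper half squarely above the lower half, red over red. I lower it gently onto the dowels.

```bash
python3 -m inch '-1 -.0004 0 .002 0 0 0;-1 0 0 .002 0 0 0;-1 0 0 .002 0 0 0;-1 0 0 .002 0 0 0;-1 0 0 .002 0 0 0;-1 0 0 .002 0 0 0;-1 0 0 0 0 0 0;-1 0 0 0 0 0 0'
python3 to.py .5311 -.0283 .085 -2.5
```

```text
clock: 15.55
tool_pos: [0.5313, -0.0278, 0.098]
eef_rot: [1.0, -0.022, 0.0, -0.0]
contact_force: [-0.5, -0.3, -3.8]
opening: 0.288
finger_force: 55.0
t 15.55 tcp [ 0.5313 -0.0278  0.098 ] F [-0.5 -0.3 -3.8] grip 55.0 open 0.288
turn [-0.0009 -0.0007  0.    ] shift [-0.0002  0.0005  0.013 ]
```

```bash
python3 -m inch '-1 0 0 .002 0 0 0;-1 0 0 .002 0 0 0;-1 0 0 .001 0 0 0;-1 0 0 0 0 0 0'
python3 to.py .5311 -.0283 .085 -2.5
python3 -m inch '-1 0 0 .001 0 0 0;-1 0 0 .001 0 0 0;-1 0 0 .001 0 0 0;-1 0 0 0 0 0 0' 60
python3 to.py .5311 -.0283 .085 -2.5
```

```text
clock: 15.88
tool_pos: [0.5312, -0.0278, 0.0929]
eef_rot: [1.0, -0.022, 0.0, -0.0]
contact_force: [0.0, 1.2, -3.2]
opening: 0.292
finger_force: 55.0
t 15.88 tcp [ 0.5312 -0.0278  0.0929] F [ 0.   1.2 -3.2] grip 55.0 open 0.292
turn [-0.0009 -0.0005 -0.    ] shift [-0.0001  0.0005  0.0079]
clock: 16.22
tool_pos: [0.5315, -0.0278, 0.0904]
eef_rot: [1.0, -0.022, 0.001, -0.0]
contact_force: [-0.9, -0.5, 1.6]
opening: 0.285
finger_force: 60.0
t 16.22 tcp [ 0.5315 -0.0278  0.0904] F [-0.9 -0.5  1.6] grip 60.0 open 0.285
turn [-0.001  -0.0014 -0.    ] shift [-0.0004  0.0005  0.0054]
```

```bash
python3 -m inch '-1 0 0 .001 0 0 0;-1 0 0 .001 0 0 0;-1 0 0 .001 0 0 0;-1 0 0 .001 0 0 0;-1 0 0 0 0 0 0'
python3 to.py .5311 -.0283 .085 -2.5
python3 -m inch '-1 0 0 .001 0 0 0;-1 0 0 .001 0 0 0;-1 0 0 .001 0 0 0;-1 0 0 0 0 0 0'
python3 to.py .5311 -.0283 .085 -2.5
```

```text
clock: 16.63
tool_pos: [0.5316, -0.0279, 0.0866]
eef_rot: [1.0, -0.022, 0.001, -0.0]
contact_force: [-1.1, 0.1, 7.3]
opening: 0.295
finger_force: 60.0
t 16.63 tcp [ 0.5316 -0.0279  0.0866] F [-1.1  0.1  7.3] grip 60.0 open 0.295
turn [-0.001  -0.0015 -0.0001] shift [-0.0004  0.0005  0.0016]
clock: 16.97
tool_pos: [0.5316, -0.0279, 0.0848]
eef_rot: [1.0, -0.022, 0.001, -0.001]
contact_force: [-3.2, 0.2, 17.8]
opening: 0.291
finger_force: 60.0
t 16.97 tcp [ 0.5316 -0.0279  0.0848] F [-3.2  0.2 17.8] grip 60.0 open 0.291
turn [-0.0011 -0.0021 -0.0004] shift [-0.0005  0.0004 -0.0002]
```

```bash
python3 -m inch '-1 0 0 .001 0 0 0;-1 0 0 .0005 0 0 0;-1 0 0 0 0 0 0;-1 0 0 0 0 0 0;-1 0 0 0 0 0 0;-1 0 0 0 0 0 0'
python3 to.py .5311 -.0283 .085 -2.5; python3 w.py wf; python3 meas.py wf plate,215,0,410,290,.058,.076
python3 - <<'E'
from plant import *;import cv2,numpy as np
f=lambda i,x,y,w:cv2.resize(i[y:y+w,x:x+w],(400,400),interpolation=cv2.INTER_CUBIC)
a=snapshot("scene")[0];b=snapshot("side")[0]
cv2.imwrite("pics/c4.png",np.hstack([f(a,240,190,120),f(b,280,160,120)])[...,::-1])
E
```

```text
clock: 17.47
tool_pos: [0.5316, -0.028, 0.0847]
eef_rot: [1.0, -0.022, 0.001, -0.001]
contact_force: [-5.5, 0.8, 31.7]
opening: 0.293
finger_force: 60.0
t 17.47 tcp [ 0.5316 -0.028   0.0847] F [-5.5  0.8 31.7] grip 60.0 open 0.293
turn [-0.0013 -0.0028 -0.0005] shift [-0.0005  0.0004 -0.0003]
plate 17850 [ 0.5634 -0.029 ] [0.0804 0.0589] 87.47 z 0.0674
```

View pics/c4.png

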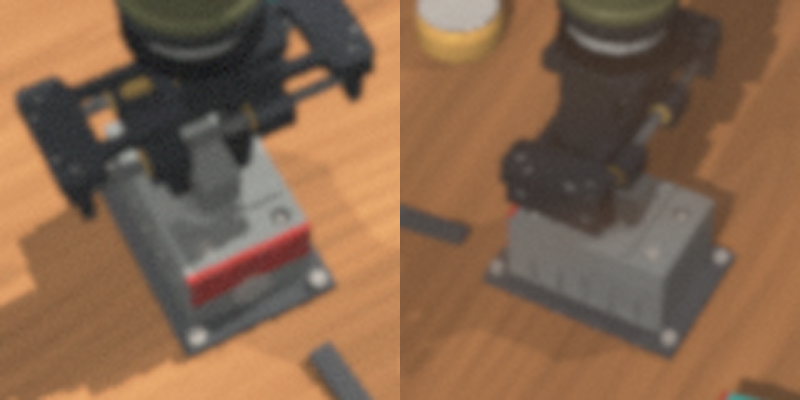

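The halves are flush: the plate top reads 0.0674 m, which is the lower half's face plus 20 mm. The push is 32 N, firm and steady.

```bash
python3 -c "
from plant import r
print(r.finish_job())"
```

```text
the job is handed in; nothing more can be done
None
```

The job is handed in: the jar stands upright and released in the near tray, and the upper half sits on both dowels, red end over red end, flush and held shut at about 32 N; the hand-in call returned no verdict.

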